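Load the bracket chute of the frame bench

TASK

Load the two aluminium angle brackets (one lying, one standing on the bench) into the gravity chute, so that they queue up close behind the one already in its channel and every bracket lies the same way up as that one: long leg flat on the chute floor, short leg standing up at the downhill end. Leave the other things on the bench alone.

Things in the scene. Friction and masses are not known exactly. Their poses are not given: they have to be found in the camera images.
- chute: Fixed stand of the gravity chute: base plate 300 x 100 x 8 mm on the bench, carrying the trough. Origin on the bench; x is level and points the way the chute runs down (away from the robot, within 0.2 rad), z up. Place and yaw differ each time.
- trough: Dark sheet trough fixed on the stand, sloping 35 degrees. Origin on its floor at the end stop's inner face, 48 mm above the bench; x down the slope, z square off the floor. Floor 6 mm thick, x -305 to 8 mm. Channel x -150 to 0: 36 mm wide, walls 14 mm high, 6 thick; from x -150 to -220 the walls flare to 90 mm apart. Stop 26 mm high.
- apron (a point): Middle of the trough's open loading apron (trough x -220 to -305 mm, no walls, floor 90 mm wide). Its axes are the trough's. The floor is slick (friction about 0.35): a bracket let go here slides into the channel by itself, down to the stop or the bracket before it.
- bracket_flat: Aluminium L bracket, plates 7 mm thick, 30 mm wide, 50 g. Origin: middle of the long leg's back face. x along the long leg to the corner, y across the width, z the way the short leg points. Long leg x -28 to 28, z 0 to 7 mm; short leg x 21 to 28, z 0 to 30 mm. Starts lying on the bench on its long leg's back, short leg up, x away from the robot within 0.8 rad.
- bracket_upright: Same bracket, same axes. Starts standing on the bench on the outer face of its short leg, long leg upright (x straight down, origin 28 mm up), the short leg (z) pointing away from the robot within 0.5 rad. Its centre of mass is 21 mm from that foot face and 8 mm from the long leg's back, so leaned back over 25 degrees it falls onto its back.
- bracket_loaded: Same bracket, same axes, loose, already in the channel the right way up against the end stop: its axes agree with the trough's, its origin is 28 mm uphill of the stop.
- offcut: Bystander: black U-profile offcut, 140 mm long (y), 50 mm wide, 33 mm high, loose. Origin under its middle.
- tape_measure: Bystander: black tape measure, 70 x 35 x 60 mm, loose. Origin under its middle.
Not all that is in view belongs to the job. Leave any blue look-alike of the bracket_upright alone.

How it is judged (in metres and radians):
At the end, for the whole second after the job is handed in: All three brackets lie still in one row in the trough: origins at most 150 mm uphill of the stop (three touching need 140), 12 mm off the centre line and 6 mm off the floor; long leg flat along the channel, short leg up at the downhill end, within about 10 degrees (x of each of bracket_flat, bracket_upright, bracket_loaded in the frame of trough above -0.15 m and y of bracket_flat in the frame of trough between -0.012 and 0.012 m and z of bracket_flat in the frame of trough between -0.006 and 0.006 m and angle between each of bracket_flat, bracket_upright, bracket_loaded's own z axis and vertical below 0.78 rad and angle between each of bracket_flat, bracket_upright, bracket_loaded's own x axis and vertical above 1.98 rad and angle between the x axis of each of bracket_flat, bracket_upright, bracket_loaded and the x axis of trough, either way round below 0.17 rad and angle between the z axis of each of bracket_flat, bracket_upright, bracket_loaded and the z axis of trough, either way round below 0.17 rad and linear speed of each of bracket_flat, bracket_upright, bracket_loaded below 0.02 m/s and angular speed of each of bracket_flat, bracket_upright, bracket_loaded below 0.2 rad/s and y of bracket_upright in the frame of trough between -0.012 and 0.012 m and z of bracket_upright in the frame of trough between -0.006 and 0.006 m and y of bracket_loaded in the frame of trough between -0.012 and 0.012 m and z of bracket_loaded in the frame of trough between -0.006 and 0.006 m).
It fails at once if a bystander (offcut or tape measure) was moved by more than 25 mm (distance of any of offcut, tape_measure from where it was at the start of the episode above 0.025 m).
It also fails if it takes over 66 s, if anything falls off the work surface, if the arm or the gripper's body presses on something with over 40 N, if the wrist force passes 120 N, or if a joint passes its speed limit or range.

ROBOT

A 7-joint arm with a two-finger parallel gripper is mounted at the origin on the work surface. World frame = base frame: x ahead of the robot, y to its left, z up, the work surface at z = 0. Lengths are in mm, angles in rad, forces in N, time in s.
With the tool pointing down it reaches from about 400 to 850 mm from the base axis. Payload 10.4 kg.
Tool frame: the origin (TCP) lies where the fingers leave the gripper's body, on its centre line; the fingertips stand 70 mm ahead of it and the grasp point (between the pads) lies 51 mm ahead of it; z points along the fingers, y is the direction in which the jaws open and shut (so a half turn about z gives the same grasp; the last joint's range is limited). The gripper opens to 87 mm and grips with 3 to 60 N. Pads are 19 mm wide; open, the fingers measure 117 mm over their backs; the gripper's body (75 mm by 190 mm) begins 51 mm behind the grasp point.
Start: joints at [1.173, 0.332, -0.065, 1.46, 0.022, 1.35, -0.088], TCP at [228.823, -581.622, 292.276] pointing down, gripper open.
Joint ranges: [-2.6, 2.6], [-0.5, 2.12], [-1.47, 1.34], [0.16, 2.42], [-1.27, 4.41], [0.06, 2.06], [-2.6, 2.6]. Speed limits (rad/s): [2.22, 2.22, 2.79, 2.79, 3.14, 3.14, 3.14].

INTERFACE

Orientations are given as a rotation vector (axis times angle).
In Python, from bench import env gives the robot as it stands.
- The arm moves only by the shell command python3 -m crank 'ROWS' [FORCE]. ROWS is JSON, a list that holds one entry, the list of rows, each a list of 5 numbers: the shift along the tool's x, y, z in m, then the turn about the tool's z in degrees, then the opening, from 0 (shut) to 1 (fully open). A call has 1 to 20 rows; each row is the pose to reach, as a shift and turn from the pose commanded when the call began, along the tool's axes at that moment; what a row does not reach only later rows make up. A row lasts 1/8 s, in which the tool goes at most 62.5 mm and 10.7 degrees, less where a joint would pass 70% of its speed; a pose out of reach is approached as far as the arm can. A call with a gripper value outside its range is refused whole. The fingers move at their own pace and stop on an object; FORCE is the grip in N (left out, the last holds). Time passes only in rows, so rows that repeat a pose let the fingers close. It gives the time, the measured TCP pose, the force and the opening at its end, in the units of the state.
- env.sense(): the state, without advancing time (a new reading comes with each control period).
- env.read_camera(name): name is "scene" or "top" or "wrist"; returns a dict with "pixels" (420x560x3 uint8, red, green, blue), "mtx" (3x3 intrinsics, pixels), "cam_to_world" (4x4, takes a point from camera to world coordinates); the wrist camera has in their place "T_tool_cam" (4x4, takes a point from camera to tool coordinates, whose origin is the TCP and whose axes are the flange's). Camera axes: x right, y down, z forward; pixel columns grow to the right and rows downward; lengths in mm; the calibration is good to about 2 mm. A picture is of the moment at which its call begins: read the wrist's pose just before it. There is no depth.
- env.job_done(): hands the job in, once; it reports no verdict.
The state is a dict: "time": time; "joint_positions": joint angles; "joint_vel": joint speeds; "joint_torque": joint torques, N m; "tcp_pos": TCP position; "eef_rot": TCP orientation; "ft_force": force on the tool from outside, world axes, zero at the start; "wrist_torque": the same for the moment, N m; "gripper_width": finger opening in mm.
Only numpy, scipy, OpenCV 4.12 (cv2) and the standard library are available. Lean on these libraries where they do the work, as an engineer would, in place of code of your own. Each camera call takes 0.05 s, during which the arm holds its last target. There are 200 camera calls.

## Working session

There is one attempt and no reset: what is moved stays moved. The work goes in short steps, Python scripts to look and compute and a shell command to move; the robot and the scene stay as the last step left them, time stands still between calls to the robot, and variables do not carry over. Pictures are saved under pics/ and viewed, about 8 in all and at most 12, crops included, and the job is handed in when it is done.

```bash
ls; mkdir -p pics
cat > h.py <<'E'
import numpy as np, cv2
from bench import env
from scipy.spatial.transform import Rotation as R
def shot(n,f=None):
    s=env.sense(); c=env.read_camera(n); im=cv2.cvtColor(np.array(c["pixels"]),cv2.COLOR_RGB2BGR)
    if f: cv2.imwrite('pics/'+f,im)
    if n=='wrist':
        T=np.eye(4);T[:3,:3]=R.from_rotvec(s['eef_rot']).as_matrix();T[:3,3]=s['tcp_pos'];T=T@np.array(c['T_tool_cam'])
    else: T=np.array(c['cam_to_world'])
    return im,np.array(c['mtx']),T
def ray(K,T,u,v): 
    d=T[:3,:3]@np.linalg.inv(K)@[u,v,1]; return T[:3,3],d
def plane(K,T,u,v,z):
    o,d=ray(K,T,u,v); return o+d*(z-o[2])/d[2]
def tri(r1,r2):
    (o1,d1),(o2,d2)=r1,r2; A=np.stack([d1,-d2],1); t=np.linalg.lstsq(A,o2-o1,rcond=None)[0]
    a=o1+t[0]*d1;b=o2+t[1]*d2; return (a+b)/2,np.linalg.norm(a-b)
def proj(K,T,p):
    q=np.linalg.inv(T)@np.append(p,1); q=K@q[:3]; return q[:2]/q[2]
E
python3 - <<'E'
from h import *
a=shot('scene');b=shot('top')
np.savez('s0.npz',si=a[0],sK=a[1],sT=a[2],ti=b[0],tK=b[1],tT=b[2])
cv2.imwrite('pics/s0.png',cv2.resize(a[0],(784,588),interpolation=cv2.INTER_CUBIC)); cv2.imwrite('pics/t0.png',cv2.resize(b[0],(784,588),interpolation=cv2.INTER_CUBIC))
print(a[2].round(2),b[2].round(2),a[1],b[1]); print(env.sense())
E
```

```text
pics
[[-4.40000e-01  6.50000e-01 -6.20000e-01  1.30587e+03]
 [ 9.00000e-01  3.00000e-01 -3.20000e-01  3.59630e+02]
 [-2.00000e-02 -7.00000e-01 -7.10000e-01  9.55080e+02]
 [ 0.00000e+00  0.00000e+00  0.00000e+00  1.00000e+00]] [[ 0.00000e+00 -9.80000e-01  2.20000e-01  3.58860e+02]
 [-1.00000e+00 -0.00000e+00 -0.00000e+00 -1.73800e+01]
 [ 0.00000e+00 -2.20000e-01 -9.80000e-01  1.16491e+03]
 [ 0.00000e+00  0.00000e+00  0.00000e+00  1.00000e+00]] [[442.70948133   0.         277.35205399]
 [  0.         442.70948133 210.11804926]
 [  0.           0.           1.        ]] [[501.21320042   0.         284.72744396]
 [  0.         501.21320042 207.12498738]
 [  0.           0.           1.        ]]
{'time': 0.1, 'joint_positions': array([ 1.17338389,  0.33281401, -0.06468387,  1.4608238 ,  0.02159323,
        1.34988478, -0.08854088]), 'joint_vel': array([ 1.04404910e-03, -1.76362268e-03,  2.00477176e-03, -1.89798082e-03,
        4.41887378e-04,  9.12853238e-05, -5.85345922e-04]), 'joint_torque': array([ 1.52610348e-03, -6.24545288e+01,  2.46192719e-02, -3.90719140e+01,
       -6.15133275e-02,  3.66870733e-02,  9.34742161e-06]), 'tcp_pos': array([ 228.71750587, -581.38815309,  291.54607815]), 'eef_rot': array([-3.08541585e+00, -5.85029401e-01,  4.41977762e-04]), 'ft_force': array([-0.14001184,  0.1860018 , -0.00556931]), 'wrist_torque': array([-0.00815075,  0.00678448,  0.0569159 ]), 'gripper_width': 86.79420301739417}
```

View pics/s0.png

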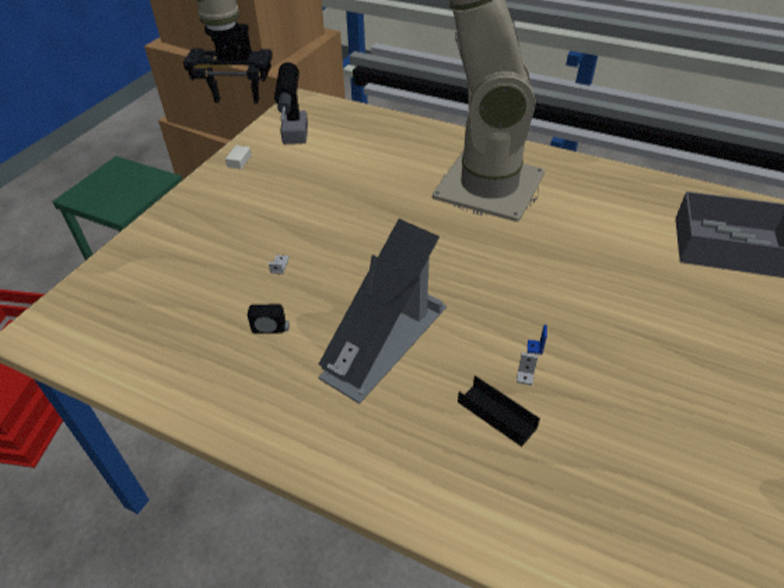

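View pics/t0.png

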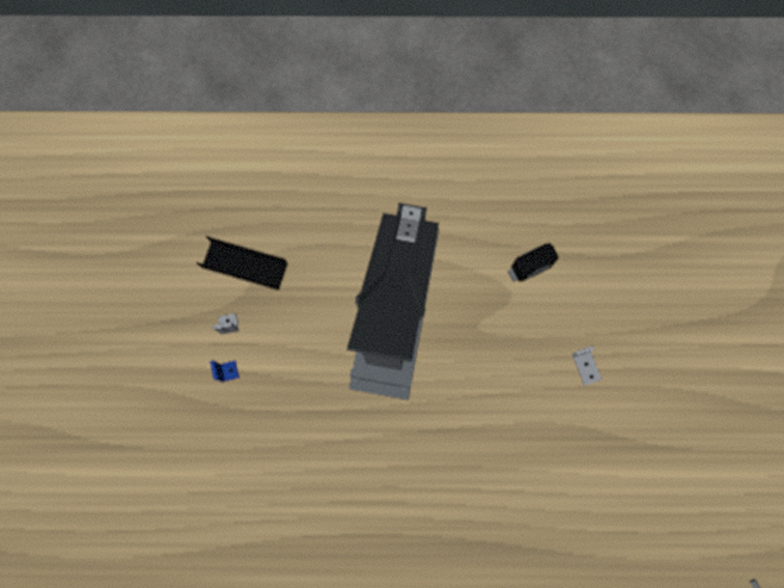

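The scene view (784 px wide) shows the chute in the middle, the loaded bracket at (345,358), the lying bracket at (279,264), the tape at (267,318), the offcut at (498,410), a silver standing piece at (527,367) and a blue look-alike at (537,342).

The same pieces in the top view are the silver one at (228,322) and the blue one at (225,370). The silver one matches bracket_upright because it is aluminium-coloured. I'll confirm with an enlarged crop.

Run:
```python
from h import *
d=np.load('s0.npz'); s,t=d['si'],d['ti']
def cr(im,u,v,w=40,h=30): 
    u,v=int(u/1.4),int(v/1.4); return cv2.resize(im[v-h:v+h,u-w:u+w],(400,300),interpolation=cv2.INTER_CUBIC)
cv2.imwrite('pics/c1.png',np.vstack([np.hstack([cr(t,230,345),cr(s,530,360)]),np.hstack([cr(t,586,366),cr(s,279,264)])]))
S=(d['sK'],d['sT']);T=(d['tK'],d['tT'])
for n,a,b in [('apL',(349,348),(400,220)),('apR',(412,358),(438,237)),('flat',(586,366),(279,266)),('upright',(228,320),(528,366)),('tape',(533,262),(265,318))]:
    # note: left in top = +y
    p,e=tri(ray(*T,a[0]/1.4,a[1]/1.4),ray(*S,b[0]/1.4,b[1]/1.4)); print(n,p.round(1),round(e,1))
    p,e=tri(ray(*T,a[0]/1.4,a[1]/1.4),ray(*S,(438 if n=='apL' else 400 if n=='apR' else b[0])/1.4,(237 if n=='apL' else 220 if n=='apR' else b[1])/1.4)); print('  swap',p.round(1),round(e,1))
for n,a in [('top of loaded short',(411,206)),('loaded near end',(406,241)),('blue',(225,375)),('offcut',(243,263))]: print(n,plane(*T,a[0]/1.4,a[1]/1.4,60 if 'load' in n else 10).round(1))
# grey aluminium blobs in each
for nm,im,(K,Tm) in (('top',t,T),('scene',s,S)):
    hsv=cv2.cvtColor(im,cv2.COLOR_BGR2HSV); m=((hsv[...,1]<45)&(hsv[...,2]>85)).astype(np.uint8)
    n,l,st,c=cv2.connectedComponentsWithStats(m)
    for i in range(1,n):
        if 25<st[i,4]<900: print(nm,st[i],(c[i]*1.4).round(0),plane(K,Tm,*c[i],15).round(0))
```

```text
apL [498.4  16.2 251.2] 67.5
  swap [488.6  50.1 215. ] 1.8
apR [466.5   0.5 186.6] 79.1
  swap [474.5 -34.6 216.4] 4.0
flat [ 489.6 -331.2   -5.1] 0.2
  swap [ 489.6 -331.2   -5.1] 0.2
upright [558.8 265.2  30.5] 7.9
  swap [558.8 265.2  30.5] 7.9
tape [ 661.  -245.4   28.9] 4.8
  swap [ 661.  -245.4   28.9] 4.8
top of loaded short [747.1 -38.6  60. ]
loaded near end [686.7 -30.3  60. ]
blue [472.  266.3  10. ]
offcut [662.  246.3  10. ]
top [283 146  18  27 332] [409. 222.] [733. -35.  15.]
top [363 192   6   8  27] [511. 274.] [ 643. -209.   15.]
top [152 224  18  13 143] [226. 321.] [560. 269.  15.]
top [409 247  21  28 342] [586. 365.] [ 489. -326.   15.]
scene [147   0  23  13 190] [224.   8.] [ -662. -1325.    15.]
scene [154  16  14   5  36] [225.  26.] [ -522. -1217.    15.]
scene [251  37  82  20 409] [410.  64.] [-512. -456.   15.]
scene [245  46   9  26 129] [348.  80.] [-333. -596.   15.]
scene [201  77  19  16 154] [294. 122.] [ -39. -617.   15.]
scene [376  93  19  11 124] [539. 137.] [-248.   58.   15.]
scene [352  95  22  30 259] [509. 155.] [-129.   11.   15.]
scene [161 104  18  17 223] [238. 156.] [ 181. -661.   15.]
scene [ 54 155  31  27 363] [ 95. 233.] [ 594. -778.   15.]
scene [493 156  28  15 165] [705. 231.] [-12. 523.  15.]
scene [502 157  54  19 364] [747. 233.] [-43. 612.  15.]
scene [192 182  14  14 118] [279. 263.] [ 499. -322.   15.]
scene [  0 216  22   3  26] [ 15. 304.] [ 841. -764.   15.]
scene [234 244  22  24 243] [344. 359.] [677. -58.  15.]
scene [372 251  13   7  41] [530. 355.] [517. 262.  15.]
scene [369 259  14  16 104] [525. 376.] [570. 270.  15.]
```

View pics/c1.png

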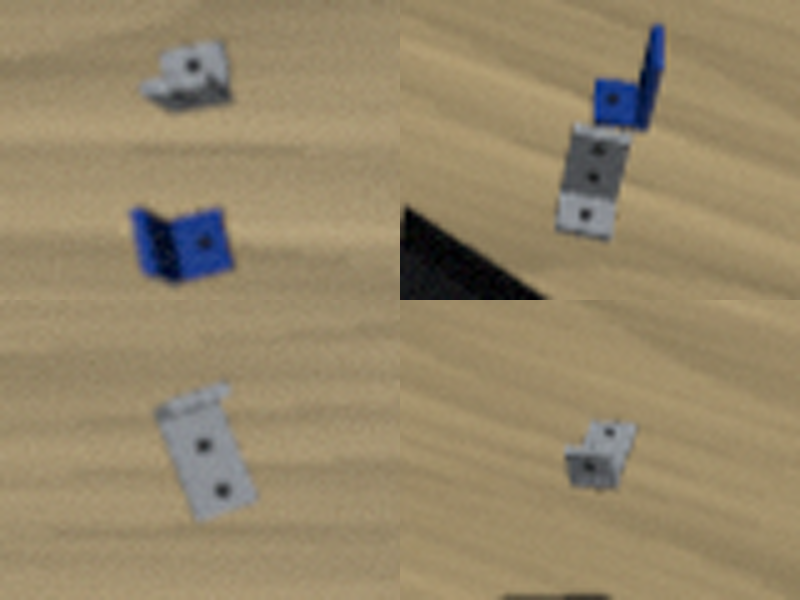

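The crop confirms it. The silver standing bracket has its foot away from the robot, and the blue piece, about 80 mm nearer the robot, is the look-alike to leave alone. The apron's upper edge measures 86 mm wide (90 nominal) at z 216 (about 223 expected), and the chute yaw is about -0.165.

```bash
cat >> h.py <<'E'
def go(x,y,z,yaw=None):
    s=env.sense(); M=R.from_rotvec(s['eef_rot']).as_matrix(); p=np.array(s['tcp_pos'])
    cy=np.arctan2(M[1,0],M[0,0]); d=M.T@(np.array([x,y,z])-p)
    turn=0 if yaw is None else -np.degrees((yaw-cy+np.pi/2)%np.pi-np.pi/2)
    print('t',round(s['time'],2),'tcp',p.round(1),'yaw',round(cy,3),'tilt',M[2,2].round(4),'shift m',(d/1000).round(4),'turn',round(turn,1),'w',round(s['gripper_width'],1),'F',np.round(s['ft_force'],1),'q7',round(s['joint_positions'][6],2))
E
python3 - <<'E'
from h import *
print(np.array(env.read_camera('wrist')['T_tool_cam']).round(3))
go(470,-330,220)
E
```

```text
[[ 1.0000e-03 -9.6400e-01 -2.6700e-01  7.3338e+01]
 [ 1.0000e+00  1.0000e-03  0.0000e+00 -6.4600e-01]
 [-0.0000e+00 -2.6700e-01  9.6400e-01 -9.3430e+01]
 [ 0.0000e+00  0.0000e+00  0.0000e+00  1.0000e+00]]
t 0.15 tcp [ 228.7 -581.4  291.6] yaw 0.375 tilt -1.0 shift m [ 0.3166 -0.1456  0.0718] turn 0 w 87.2 F [ 0.5  0.8 -0.4] q7 -0.09
```

```bash
python3 -m crank '[[[0.053,-0.024,0.012,0,1],[0.106,-0.048,0.024,0,1],[0.158,-0.073,0.036,0,1],[0.211,-0.097,0.048,0,1],[0.264,-0.121,0.06,0,1],[0.317,-0.146,0.072,0,1],[0.317,-0.146,0.072,0,1],[0.317,-0.146,0.072,0,1]]]'
cat > blob.py <<'E'
from h import *
def blob(zs,f,top=None):
    im,K,T=shot('wrist'); hsv=cv2.cvtColor(im,cv2.COLOR_BGR2HSV); m=((hsv[...,1]<50)&(hsv[...,2]>80)).astype(np.uint8)
    m=cv2.morphologyEx(m,cv2.MORPH_CLOSE,np.ones((9,9)))
    for c in cv2.findContours(m,0,2)[0]:
        if cv2.contourArea(c)<800: continue
        b=cv2.boxPoints(cv2.minAreaRect(c)); print('area',cv2.contourArea(c),'box px',b.round(0).tolist())
        h=np.array([plane(K,T,*p,zs)[:2] for p in b]); print(' box at z',zs,h.round(1).tolist(),'mid',h.mean(0).round(1))
        cv2.polylines(im,[b.astype(int)],True,(0,0,255),1)
    cv2.imwrite('pics/'+f,im); np.savez('w.npz',K=K,T=T)
E
python3 -c "
from blob import *
blob(7,'w1.png')"
```

```text
time: 1.15
tcp_pos: [470.1, -330.1, 220.1]
eef_rot: [3.086, 0.585, -0.001]
ft_force: [0.2, -0.4, -0.5]
gripper_width: 87.1
area 6220.0 box px [[70.0, 298.0], [494.0, 298.0], [494.0, 317.0], [70.0, 317.0]]
 box at z 7 [[308.0, -184.6], [450.5, -545.7], [433.3, -555.7], [288.6, -189.1]] mid [ 370.1 -368.8]
area 2368.5 box px [[270.0, 204.0], [272.0, 137.0], [311.0, 139.0], [309.0, 206.0]]
 box at z 7 [[458.0, -322.8], [511.3, -304.4], [522.0, -334.5], [469.2, -354.4]] mid [ 490.1 -329. ]
```

View pics/w1.png

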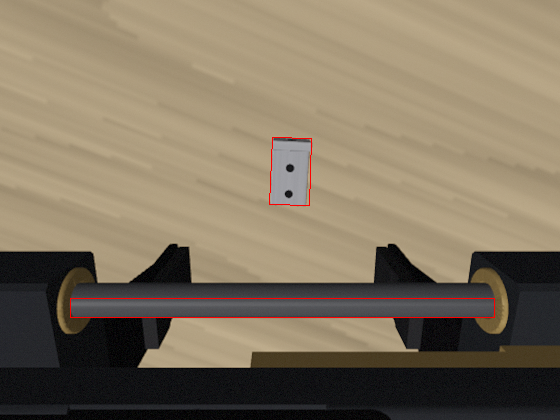

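The wrist view shows the lying bracket at px (290,171), with the short leg at the far end (row 140) and the long axis nearly along tool x. Its size at z 7 is 56 x 32 mm, as it should be. I'll check the height using the holes, then work out the approach.

```bash
python3 -c "
from h import *
d=np.load('s0.npz');w=np.load('w.npz')
for a,b in [((418.6,260),(290,168)),((422.4,269),(289,194))]: print(tri(ray(d['tK'],d['tT'],*a),ray(w['K'],w['T'],*b)))
go(501.3,-325.1,72,.345)"
```

```text
(array([ 492.37733597, -328.1837327 ,    4.57773373]), np.float64(1.7344343709329544))
(array([ 471.47069399, -335.72098478,    4.72213597]), np.float64(1.6731695089855905))
t 1.2 tcp [ 469.6 -330.8  220.2] yaw 0.373 tilt -1.0 shift m [0.0317 0.0062 0.1482] turn 1.6 w 87.2 F [-0.3 -0.2  0.4] q7 -0.73
```

```bash
python3 -m crank '[[[0.0315,0.006,0.03,1.6,1],[0.0315,0.006,0.08,1.6,1],[0.0315,0.006,0.12,1.6,1],[0.0315,0.006,0.14,1.6,1],[0.0315,0.006,0.148,1.6,1],[0.0315,0.006,0.148,1.6,1],[0.0315,0.006,0.148,1.6,0.2],[0.0315,0.006,0.148,1.6,0.2],[0.0315,0.006,0.148,1.6,0.2],[0.0315,0.006,0.148,1.6,0.2],[0.0315,0.006,0.148,1.6,0.2],[0.0315,0.006,0.148,1.6,0.2]]]' 15
python3 -c "
from h import *
go(501.3,-325.1,320,-.168)"
```

```text
time: 2.7
tcp_pos: [501.9, -323.7, 72.2]
eef_rot: [-3.094, -0.542, 0.0]
ft_force: [0.1, 0.3, 0.7]
gripper_width: 35.3
t 2.7 tcp [ 501.9 -323.7   72.2] yaw 0.347 tilt -1.0 shift m [-0.001   0.0011 -0.2478] turn 29.5 w 35.3 F [0.1 0.3 0.7] q7 -0.84
```

```bash
python3 -m crank '[[[0,0,0,0,0.2],[0,0,0,0,0.2],[0,0,-0.06,0,0.2],[0,0,-0.12,10,0.2],[0,0,-0.18,20,0.2],[0,0,-0.24,29.5,0.2],[0,0,-0.27,29.5,0.2],[0,0,-0.27,29.5,0.2],[0,0,-0.27,29.5,0.2]]]'
python3 -c "
from h import *
go(528.8,0,340,-.168)"
```

```text
time: 3.82
tcp_pos: [501.6, -323.6, 341.0]
eef_rot: [-3.13, 0.263, 0.002]
ft_force: [0.1, -0.4, -0.2]
gripper_width: 29.7
t 3.83 tcp [ 501.6 -323.6  341. ] yaw -0.168 tilt -1.0 shift m [-0.0272 -0.3236  0.0012] turn 0.0 w 29.7 F [ 0.1 -0.4 -0.2] q7 -1.28
```

```bash
python3 -m crank '[[[-0.005,-0.06,0,0,0.2],[-0.01,-0.12,0,0,0.2],[-0.015,-0.18,0,0,0.2],[-0.02,-0.24,0,0,0.2],[-0.025,-0.3,0,0,0.2],[-0.027,-0.3236,0,0,0.2],[-0.027,-0.3236,0,0,0.2],[-0.027,-0.3236,0,0,0.2]]]'
python3 -c "
from h import *
im,K,T=shot('wrist','w2.png'); np.savez('w2.npz',K=K,T=T)
go(528.8,0,302,-.168)"
```

```text
time: 4.82
tcp_pos: [529.1, -1.6, 341.2]
eef_rot: [3.13, -0.266, -0.003]
ft_force: [-0.6, -1.1, -0.6]
gripper_width: 29.9
t 4.88 tcp [529.2  -1.9 341.4] yaw -0.17 tilt -1.0 shift m [-0.0006 -0.0018  0.0394] turn -0.1 w 30.1 F [-0.8 -0.2 -0. ] q7 -1.87
```

View pics/w2.png

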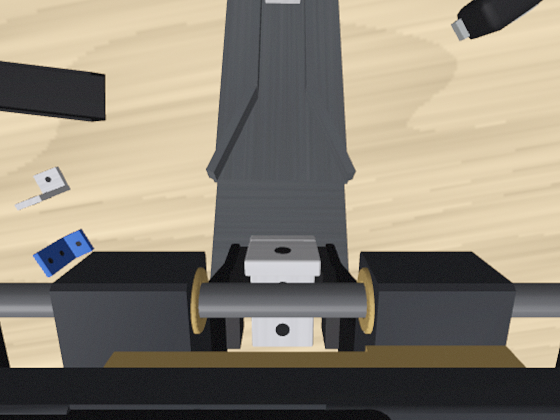

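The wrist view shows the gripped bracket centred on column 283. The trough edges at row 185 are at columns 217 and 348 (mid 282.5) and the loaded bracket is at about column 283, so it is aligned sideways and in yaw. Next I check the trough height with the flare corners.

```bash
python3 -c "
from h import *
d=np.load('s0.npz');w=np.load('w2.npz')
for a,b in [((357/1.4,302/1.4),(209,170)),((424/1.4,314/1.4),(354,173))]: print(tri(ray(d['tK'],d['tT'],*a),ray(w['K'],w['T'],*b)))
for p in [(217,185),(348,185)]: print(plane(w['K'],w['T'],*p,174).round(1))
"
```

```text
(array([563.76055801,  44.3393713 , 167.10472875]), np.float64(4.903517745613225))
(array([545.08607275, -55.68919609, 168.76513078]), np.float64(1.6032753887418567))
[554.2  41.8 174. ]
[538.5 -50.4 174. ]
```

```bash
python3 -m crank '[[[0,0,0.03,0,0.2],[0,0,0.045,0,0.2],[0,0,0.05,0,0.2],[0,0,0.054,0,0.2],[0,0,0.058,0,0.2],[0,0,0.06,0,0.2]]]' 5
python3 -c "
from h import *
im,K,T=shot('scene'); cv2.imwrite('pics/s3.png',cv2.resize(im[120:300,200:400],(800,720))[:600])
go(528.8,0,302,-.168)"
```

```text
time: 5.62
tcp_pos: [529.6, -0.3, 282.5]
eef_rot: [3.13, -0.264, 0.002]
ft_force: [0.6, -0.5, 0.4]
gripper_width: 30.0
t 5.67 tcp [ 5.295e+02 -2.000e-01  2.822e+02] yaw -0.168 tilt -1.0 shift m [-0.0008 -0.0001 -0.0198] turn -0.0 w 29.7 F [ 0.5 -0.9 -0.6] q7 -1.88
```

View pics/s3.png

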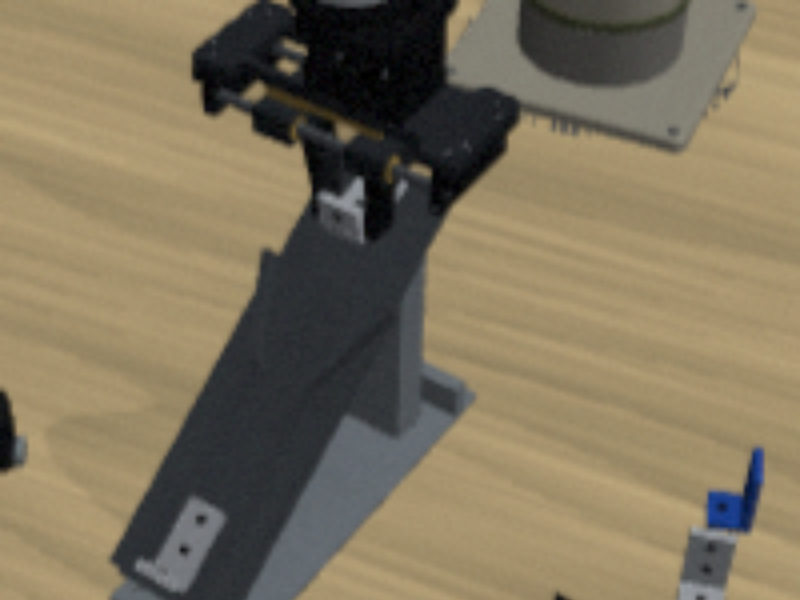

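The scene crop shows the bracket held over the apron at (345,215). I can't tell whether the tail has touched, and the force is about 0. I'll lower gently.

```bash
python3 -m crank '[[[0,0,0.002,0,0.2],[0,0,0.004,0,0.2],[0,0,0.006,0,0.2]]]' 
python3 -c "
from h import *
im,K,T=shot('wrist');cv2.imwrite('pics/w3.png',im[200:,120:440])
go(528.8,0,302,-.168)"
```

```text
time: 6.05
tcp_pos: [529.3, -0.1, 276.1]
eef_rot: [-3.13, 0.263, 0.0]
ft_force: [-1.0, 0.5, 0.2]
gripper_width: 29.9
t 6.1 tcp [ 5.292e+02 -1.000e-01  2.758e+02] yaw -0.168 tilt -1.0 shift m [-0.0005 -0.     -0.0262] turn 0.0 w 29.8 F [ 0.1 -0.3  0.2] q7 -1.88
```

View pics/w3.png

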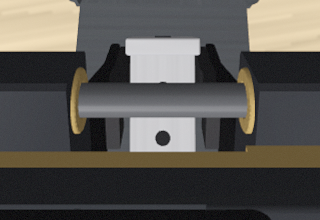

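The short leg's outer face has turned away compared with the earlier view, so the bracket is pivoting onto the slope in the pads as intended. I'll lower a little more and release.

```bash
python3 -m crank '[[[0,0,0.003,0,0.2],[0,0,0.006,0,0.2],[0,0,0.006,0,0.2],[0,0,0.006,0,1],[0,0,0.006,0,1],[0,0,0.006,0,1],[0,0,0.006,0,1],[0,0,0.006,0,1],[0,0,-0.02,0,1],[0,0,-0.06,0,1],[0,0,-0.06,0,1],[0,0,-0.06,0,1]]]' 
python3 -c "
from h import *
im,K,T=shot('wrist','w4.png')
a=shot('scene')[0][150:300,200:400]
cv2.imwrite('pics/c4.png',np.hstack([cv2.resize(im[:300],(400,214)),cv2.resize(a,(285,214))]))
go(528.8,0,302,-.168)"
```

```text
time: 7.6
tcp_pos: [529.2, -0.3, 335.8]
eef_rot: [3.13, -0.264, -0.0]
ft_force: [-0.1, 0.2, 0.9]
gripper_width: 86.9
t 7.7 tcp [ 5.290e+02 -3.000e-01  3.352e+02] yaw -0.168 tilt -1.0 shift m [-0.0002 -0.0002  0.0332] turn -0.0 w 86.8 F [-0.1  0.8 -0.4] q7 -1.87
```

View pics/c4.png

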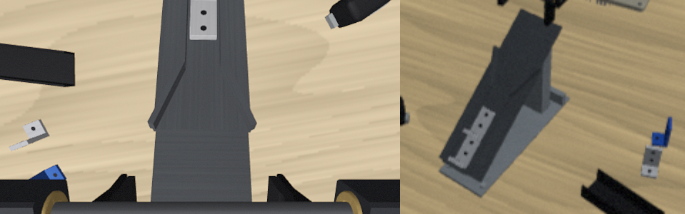

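The first bracket has slid into the channel and queued directly behind the loaded one, right way up (c4: left picture (203,15), right picture (475,135)). Next I measure the standing bracket and its gap to the blue piece.

Run:
```python
from h import *
d=np.load('s0.npz');w=np.load('w2.npz')
print(tri(ray(d['tK'],d['tT'],162.6,229),ray(w['K'],w['T'],48,180)))
im=cv2.imread('pics/w2.png');hsv=cv2.cvtColor(im,cv2.COLOR_BGR2HSV)
for nm,m in (('silver',(hsv[...,1]<40)&(hsv[...,2]>90)),('blue',(hsv[...,0]>100)&(hsv[...,0]<130)&(hsv[...,1]>120))):
    m=m.astype(np.uint8); m[:,120:]=0;m[:130]=0;m[280:]=0
    for c in cv2.findContours(m,0,2)[0]:
        if cv2.contourArea(c)>40:
            b=cv2.boxPoints(cv2.minAreaRect(c)); print(nm,cv2.contourArea(c),b.round(0).tolist(),[plane(w['K'],w['T'],*p,7)[:2].round(0).tolist() for p in b])
    
K,T=w['K'],w['T']
go(540,262,250,0.0)
```

```text
(array([562.82003859, 266.98371032,  11.15646502]), np.float64(1.0542729575750427))
silver 856.5 [[6.0, 187.0], [59.0, 164.0], [69.0, 189.0], [17.0, 212.0]] [[563.0, 321.0], [578.0, 252.0], [548.0, 249.0], [532.0, 320.0]]
blue 1250.0 [[33.0, 255.0], [79.0, 226.0], [93.0, 249.0], [47.0, 278.0]] [[476.0, 320.0], [503.0, 252.0], [471.0, 244.0], [444.0, 313.0]]
t 7.7 tcp [ 5.290e+02 -3.000e-01  3.352e+02] yaw -0.168 tilt -1.0 shift m [-0.0329 -0.2604  0.0852] turn -9.6 w 86.8 F [-0.1  0.8 -0.4] q7 -1.87
```

```bash
python3 -m crank '[[[-0.008,-0.06,0,-3,1],[-0.02,-0.12,0.02,-6,1],[-0.03,-0.18,0.05,-9.6,1],[-0.045,-0.235,0.08,-9.6,1],[-0.045,-0.26,0.085,-9.6,1],[-0.045,-0.26,0.085,-9.6,1],[-0.045,-0.26,0.085,-9.6,1]]]'
python3 -c "
from blob import *
blob(56,'w5.png')
go(540,262,250,0.0)"
```

```text
time: 8.57
tcp_pos: [528.6, 262.8, 250.7]
eef_rot: [3.141, -0.002, -0.001]
ft_force: [-0.9, 0.1, 0.1]
gripper_width: 86.9
area 5453.5 box px [[70.0, 317.0], [70.0, 301.0], [494.0, 301.0], [494.0, 317.0]]
 box at z 56 [[422.8, 448.5], [438.4, 446.2], [438.2, 80.4], [422.6, 78.0]] mid [430.5 263.3]
area 1464.5 box px [[252.0, 140.0], [289.0, 133.0], [298.0, 176.0], [260.0, 184.0]]
 box at z 56 [[575.4, 286.4], [580.8, 257.7], [547.4, 250.9], [541.6, 280.5]] mid [561.3 268.9]
area 7393.0 box px [[486.0, 250.0], [559.0, 42.0], [622.0, 64.0], [550.0, 272.0]]
 box at z 56 [[485.7, 94.3], [644.8, 65.6], [629.9, 16.4], [465.6, 37.6]] mid [556.5  53.5]
t 8.62 tcp [528.9 262.3 251.1] yaw -0.002 tilt -1.0 shift m [0.0111 0.0003 0.0011] turn -0.1 w 86.9 F [ 0.2 -0.7  0.9] q7 -2.26
```

View pics/w5.png

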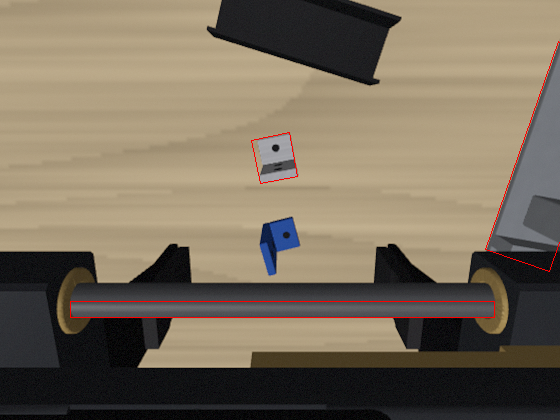

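The wrist view shows the standing silver bracket with its foot hole at (276,148) and the blade's top edge from (260,184) to (298,176). The blue piece at (283,240) is too close behind it to tip the bracket there. Cast at z 56, that top edge is 30.2 mm wide (should be 30), so the height is right. I'll grip the blade, carry it to clear bench and tip it there.

```bash
python3 -c "
from h import *
go(548,266.4,95,.194)"
python3 -m crank '[[[0.01,-0.002,0.03,-6,1],[0.0195,-0.004,0.07,-11.2,1],[0.0195,-0.004,0.12,-11.2,1],[0.0195,-0.004,0.145,-11.2,1],[0.0195,-0.004,0.156,-11.2,1],[0.0195,-0.004,0.156,-11.2,1],[0.0195,-0.004,0.156,-11.2,0.2],[0.0195,-0.004,0.156,-11.2,0.2],[0.0195,-0.004,0.156,-11.2,0.2],[0.0195,-0.004,0.156,-11.2,0.2],[0.0195,-0.004,0.156,-11.2,0.2],[0.0195,-0.004,0.156,-11.2,0.2],[0.0195,-0.004,0.156,-11.2,0.2],[0.0195,-0.004,0.156,-11.2,0.2],[0.0195,-0.004,0.12,-11.2,0.2],[0.0195,-0.004,0.09,-11.2,0.2],[0.0195,-0.004,0.09,-11.2,0.2]]]' 12
python3 -c "
from h import *
go(545,150,160,-.168)"
```

```text
t 8.62 tcp [528.9 262.3 251.1] yaw -0.002 tilt -1.0 shift m [ 0.0191 -0.0042  0.1561] turn -11.2 w 86.9 F [ 0.2 -0.7  0.9] q7 -2.26
time: 10.75
tcp_pos: [549.0, 268.4, 163.7]
eef_rot: [-3.125, -0.306, -0.006]
ft_force: [-0.1, -0.3, -0.9]
gripper_width: 30.0
t 10.75 tcp [549.  268.4 163.7] yaw 0.195 tilt -1.0 shift m [-0.0269  0.1154  0.0035] turn 20.8 w 30.0 F [-0.1 -0.3 -0.9] q7 -2.11
```

```bash
python3 -m crank '[[[-0.013,0.058,0,10.4,0.2],[-0.027,0.115,0,20.8,0.2],[-0.027,0.115,0,20.8,0.2],[-0.027,0.115,0.03,20.8,0.2],[-0.027,0.115,0.055,20.8,0.2],[-0.027,0.115,0.063,20.8,0.2],[-0.027,0.115,0.066,20.8,0.2],[-0.027,0.115,0.066,20.8,0.2],[-0.027,0.115,0.066,20.8,0.2],[-0.027,0.115,0.066,20.8,0.6],[-0.027,0.115,0.066,20.8,1],[-0.027,0.115,0.066,20.8,1],[-0.027,0.115,0.066,20.8,1],[-0.027,0.115,0.066,20.8,1],[-0.027,0.115,0.03,20.8,1],[-0.027,0.115,-0.01,20.8,1],[-0.027,0.115,-0.03,20.8,1],[-0.027,0.115,-0.03,20.8,1],[-0.027,0.115,-0.03,20.8,1]]]'
python3 -c "
from h import *
im,K,T=shot('wrist','w6.png')
go(545,150,160,-.168)"
```

```text
time: 13.12
tcp_pos: [543.4, 149.3, 190.2]
eef_rot: [3.13, -0.264, -0.002]
ft_force: [-0.2, -0.1, -0.1]
gripper_width: 86.9
t 13.18 tcp [543.2 149.3 189.9] yaw -0.168 tilt -1.0 shift m [ 0.0017 -0.001   0.0299] turn 0.0 w 87.1 F [ 0.5 -0.3 -0.6] q7 -2.23
```

View pics/w6.png

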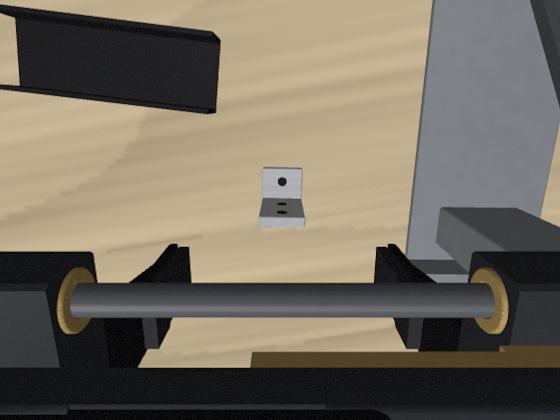

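It stands upright and square at (282,200) in the wrist view. However, the gripper's body would pass close to the trough wall while pushing there, so I'll move it 40 mm left first and then tip it.

```bash
python3 -m crank '[[[0,0,0.05,0,1],[0,0,0.085,0,1],[0,0,0.096,0,1],[0,0,0.096,0,0.2],[0,0,0.096,0,0.2],[0,0,0.096,0,0.2],[0,0,0.096,0,0.2],[0,0,0.096,0,0.2],[0,0,0.096,0,0.2],[0,0,0.096,0,0.2],[0,0,0.08,0,0.2],[0,-0.02,0.075,0,0.2],[0,-0.04,0.075,0,0.2],[0,-0.04,0.085,0,0.2],[0,-0.04,0.096,0,0.2],[0,-0.04,0.096,0,0.2],[0,-0.04,0.096,0,0.8],[0,-0.04,0.096,0,0.8],[0,-0.04,0.096,0,0.8],[0,-0.04,0.096,0,0.8]]]'
python3 -m crank '[[[0,0,-0.05,0,0.8],[0,0,-0.09,0,0],[0.025,0,-0.09,0,0],[0.045,0,-0.09,0,0],[0.045,0,-0.09,0,0],[0.045,0,-0.09,0,0],[0.045,0,-0.09,0,0],[0.045,0,-0.04,0,0],[0.045,0,-0.013,0,0],[0.045,0,-0.013,0,0],[0.045,0,-0.013,0,0]]]'
python3 -c "
from h import *
go(545,190,108,-.168)"
```

```text
time: 15.68
tcp_pos: [550.5, 188.9, 95.3]
eef_rot: [3.13, -0.264, 0.0]
ft_force: [0.0, 0.3, -0.0]
gripper_width: 62.0
time: 17.05
tcp_pos: [595.3, 182.0, 109.7]
eef_rot: [-3.13, 0.263, -0.002]
ft_force: [-0.0, 0.1, 0.3]
gripper_width: 0.4
t 17.05 tcp [595.3 182.  109.7] yaw -0.168 tilt -1.0 shift m [-0.0509  0.0005  0.0016] turn 0.0 w 0.4 F [-0.   0.1  0.3] q7 -2.31
```

```bash
python3 -m crank '[[[-0.02,0,0,0,0],[-0.03,0,0,0,0],[-0.036,0,0,0,0],[-0.042,0,0,0,0],[-0.048,0,0,0,0],[-0.054,0,0,0,0],[-0.06,0,0,0,0],[-0.064,0,0,0,0],[-0.064,0,0,0,0],[-0.064,0,0,0,0.3],[-0.064,0,-0.05,0,1],[-0.064,0,-0.1,0,1],[-0.064,0,-0.11,0,1],[-0.064,0,-0.11,0,1],[-0.064,0,-0.11,0,1]]]'
python3 -c "
from blob import *
blob(7,'w7.png')
go(545,190,108,-.168)"
```

```text
time: 18.92
tcp_pos: [531.2, 191.8, 216.7]
eef_rot: [3.13, -0.264, -0.003]
ft_force: [0.2, -0.4, -0.2]
gripper_width: 52.8
area 4574.5 box px [[147.0, 298.0], [417.0, 298.0], [417.0, 317.0], [147.0, 317.0]]
 box at z 7 [[456.9, 328.8], [416.1, 87.7], [396.5, 89.1], [438.0, 333.9]] mid [426.9 209.9]
area 2254.5 box px [[263.0, 177.0], [302.0, 177.0], [302.0, 241.0], [263.0, 241.0]]
 box at z 7 [[548.7, 205.3], [543.4, 173.5], [487.8, 182.1], [493.4, 215.4]] mid [518.3 194.1]
area 24935.5 box px [[439.0, 0.0], [559.0, 0.0], [559.0, 259.0], [439.0, 259.0]]
 box at z 7 [[656.5, 54.8], [641.9, -31.8], [433.5, -38.1], [451.1, 65.9]] mid [545.7  12.7]
t 18.98 tcp [531.2 191.9 216.6] yaw -0.168 tilt -1.0 shift m [ 0.0142 -0.0006  0.1086] turn -0.0 w 56.4 F [-0.5  0.2 -0.8] q7 -2.3
```

View pics/w7.png

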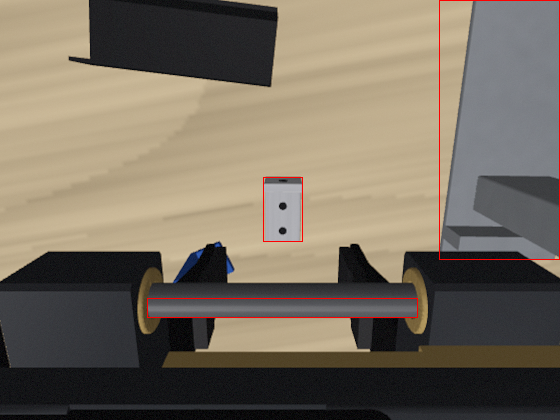

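It fell cleanly onto its back at (282,209), square to the tool and 56.2 mm long at z 7. The grip point is directly below the gripper.

```bash
python3 -m crank '[[[-0.001,0,0.05,0,0.7],[-0.001,0,0.1,0,0.7],[-0.001,0,0.13,0,0.7],[-0.001,0,0.1445,0,0.7],[-0.001,0,0.1445,0,0.7],[-0.001,0,0.1445,0,0.2],[-0.001,0,0.1445,0,0.2],[-0.001,0,0.1445,0,0.2],[-0.001,0,0.1445,0,0.2],[-0.001,0,0.1445,0,0.2],[-0.001,0,0.1445,0,0.2],[-0.001,0,0.1,0,0.2],[-0.001,0,0.04,0,0.2],[-0.001,0,-0.02,0,0.2],[-0.001,0,-0.08,0,0.2],[-0.001,0,-0.124,0,0.2],[-0.001,0,-0.124,0,0.2],[-0.001,0,-0.124,0,0.2]]]' 15
python3 -c "
from h import *
go(529,-0.2,341,-.168)"
```

```text
time: 21.22
tcp_pos: [530.5, 192.2, 341.1]
eef_rot: [3.13, -0.264, -0.002]
ft_force: [-0.0, -0.1, -0.9]
gripper_width: 29.3
t 21.23 tcp [530.5 192.2 341.1] yaw -0.168 tilt -1.0 shift m [0.0307 0.1899 0.0002] turn 0.0 w 29.3 F [-0.  -0.1 -0.9] q7 -2.26
```

```bash
python3 -m crank '[[[0.009,0.06,0,0,0.2],[0.018,0.12,0,0,0.2],[0.027,0.17,0,0,0.2],[0.0307,0.19,0,0,0.2],[0.0307,0.19,0,0,0.2],[0.0307,0.19,0,0,0.2]]]' 
python3 -c "
from h import *
im,K,T=shot('wrist','w8.png'); o=cv2.imread('pics/w2.png')
print('diff to first carry, held area', np.abs(im[225:350,240:330].astype(int)-o[225:350,240:330]).mean(), 'trough', np.abs(im[60:225,200:360].astype(int)-o[60:225,200:360]).mean())
go(529,-0.2,341,-.168)"
```

```text
time: 21.98
tcp_pos: [528.9, 1.3, 341.3]
eef_rot: [-3.13, 0.261, 0.003]
ft_force: [-0.2, 0.9, -1.1]
gripper_width: 29.9
diff to first carry, held area 8.74234074074074 trough 8.977247474747475
t 22.02 tcp [529.    1.6 341.6] yaw -0.166 tilt -1.0 shift m [0.0003 0.0017 0.0006] turn 0.1 w 29.8 F [-0.   0.3 -0.6] q7 -1.87
```

```bash
python3 -m crank '[[[0,0.0005,0.03,0,0.2],[0,0.0005,0.045,0,0.2],[0,0.0005,0.05,0,0.2],[0,0.0005,0.054,0,0.2],[0,0.0005,0.058,0,0.2],[0,0.0005,0.062,0,0.2],[0,0.0005,0.066,0,0.2],[0,0.0005,0.069,0,0.2],[0,0.0005,0.072,0,0.2],[0,0.0005,0.072,0,0.2]]]' 5
python3 -m crank '[[[0,0,0,0,1],[0,0,0,0,1],[0,0,0,0,1],[0,0,0,0,1],[0,0,0,0,1],[0,0,-0.03,0,1],[0,0,-0.07,0,1],[0,0,-0.07,0,1],[0,0,-0.07,0,1],[0,0,-0.07,0,1],[0,0,-0.07,0,1]]]'
python3 -c "
from h import *
im,K,T=shot('wrist','w9.png')
a=shot('scene'); t=shot('top'); np.savez('s9.npz',sK=a[1],sT=a[2],tK=t[1],tT=t[2])
A=cv2.resize(a[0][150:290,215:335],(400,467),interpolation=cv2.INTER_CUBIC);B=cv2.resize(t[0][135:275,235:355],(400,467),interpolation=cv2.INTER_CUBIC)
cv2.imwrite('pics/c9.png',np.hstack([A,B]))
go(529,-0.2,341,-.168)"
```

```text
time: 23.28
tcp_pos: [529.1, -0.6, 270.0]
eef_rot: [3.13, -0.264, -0.0]
ft_force: [0.1, -0.4, -0.4]
gripper_width: 29.7
time: 24.65
tcp_pos: [528.9, -0.6, 339.5]
eef_rot: [3.13, -0.264, -0.002]
ft_force: [0.9, -0.7, -0.3]
gripper_width: 87.2
t 24.8 tcp [529.1  -0.6 339.9] yaw -0.168 tilt -1.0 shift m [-0.0001 -0.0004 -0.0011] turn 0.0 w 86.8 F [ 0.3 -0.4 -0.7] q7 -1.87
```

View pics/c9.png

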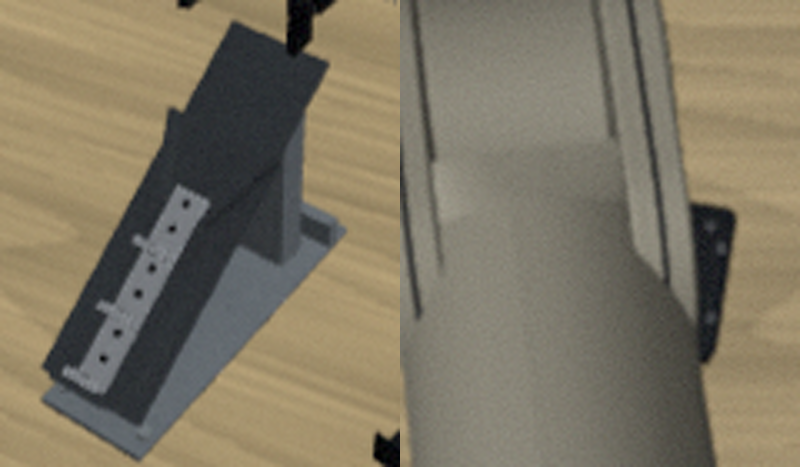

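The scene crop shows all three brackets in one straight, touching row, with short legs up at the downhill ends (crop (85,380), (120,310), (150,245)) and the row's upper end at (194,194). In the top view the arm hides the row. One numeric check for stillness and row length, then I hand in.

```bash
python3 -c "
from h import *
a,K,T=shot('scene'); 
for i in range(4): b=shot('scene')[0]
r=np.s_[190:280,225:290]; print('mean diff row',np.abs(a[r].astype(int)-b[r]).mean(),'wood',np.abs(a[300:380,100:300].astype(int)-b[300:380,100:300]).mean())
th=np.radians(35);c=np.array([728,-34,48.]);h=np.array([.986,-.167,0]);X=h*np.cos(th)-np.array([0,0,np.sin(th)]);Z=h*np.sin(th)+np.array([0,0,np.cos(th)])
print('seen end (273.2,208.2); expected if touching', proj(K,T,c-168*X+7*Z).round(1),' if at limit -150:',proj(K,T,c-178*X+7*Z).round(1))
env.job_done()"
```

```text
mean diff row 2.094074074074074 wood 1.7822291666666668
seen end (273.2,208.2); expected if touching [273.1 207. ]  if at limit -150: [274.9 203.5]
the job is handed in; nothing more can be done
```

I loaded both brackets into the chute and handed the job in at about 25 s, well under the 66 s limit.

- **Lying bracket:** I gripped it across its width, lowered it onto the apron so it pivoted onto the slope in the pads, and released it. It slid down and stopped behind the loaded bracket.
- **Standing bracket:** The blue look-alike was too close behind it to tip it there. I carried it to clear bench, pushed it over onto its back with the closed fingers, and loaded it the same way.

**Last checks:**
- **Row:** The scene picture shows three brackets in one straight, touching row, all with the short leg up at the downhill end. The row's upper end is at pixel (273.2, 208.2). A touching row should end at (273.1, 207.0) and the 150 mm limit is at (274.9, 203.5).
- **Stillness:** Frame differences in the row were close to image noise (2.1, against 1.8 on bare wood).
- **Forces:** Every wrist force reading was about 1 N or less.

**Limits and disagreements:**
- The arm hid the row in the last top view, so the final check rests on the scene camera alone.
- My two-view heights for the trough came out 6–18 mm lower than the stated sizes, so I used the stated sizes. Both drops worked with them.
- I did not measure the offcut and tape measure again. The arm was never meant to touch them, and no reading suggested contact.

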